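# Latch the split casting mould

## Robot

A 6-joint arm with a two-finger parallel gripper is mounted at the origin on a cart in front of the work surface, level with it; the furniture and walls round the work are solid. World frame = base frame: x ahead of the robot, y to its left, z up, the work surface at z = 0. Lengths are in m, angles in rad, forces in N, time in s.
With the tool pointing down it reaches from about 0.35 to 0.775 m from the base axis. Payload 5.5 kg.
Tool frame: the origin (TCP) lies between the finger pads; the fingertips stand 11 mm ahead of it and the grasp point (between the pads) lies 8 mm behind it (tips_ahead is the distance from the TCP to the fingertips, in m); z points along the fingers, y is the line along which they close (so a half turn about z gives the same grasp; the last joint's range is limited). The gripper opens to 85 mm and grips with 20 to 120 N. Pads are 22 mm wide; open, the fingers measure 114 mm over their backs; the gripper's body (76 mm by 85 mm) begins 54 mm behind the grasp point. The pads swing forward as they close: fully open they stand 13 mm farther back than shut.
Start: joints at [-1.343, 0.313, 0.046, 1.304, 0, 1.431], TCP at [0.207, -0.537, 0.216] pointing down, gripper open.
Joint ranges: [-2.76, 2.76], [-0.86, 1.69], [-1.03, 1.26], [-2.2, 2.34], [-1.47, 1.5], [-3.14, 3.14]. Speed limits (rad/s): [2.57, 2.57, 3.14, 3.14, 3.14, 3.14].

## Interface

Orientations are given as a unit quaternion [w, x, y, z].
In Python, from workcell import * gives the robot as it stands. The module is installed in compiled form; this text tells all that it offers.
- The arm moves only by the tool jog_arm, never from a script. Its argument "moves" is a list of rows, each an object with "fingers": the closure, from 0 (fully open) to 1 (shut); "slide": the shift along the tool's x, y, z in mm, a list of three; "angular": the turn, a rotation vector about the tool's x, y, z in degrees, a list of three. A call has 1 to 10 rows; each row is the pose to reach, as a shift and turn from the pose commanded when the call began, along the tool's axes at that moment; what a row does not reach only later rows make up. A row lasts 1/12 s, in which the tool goes at most 41.7 mm and 7.16 degrees, less where a joint would pass 70% of its speed; a pose out of reach is approached as far as the arm can. A call with a gripper value outside its range is refused whole. The fingers move at their own pace and stop on an object; "squeeze" is the grip in N (left out, the last holds). Time passes only in rows, so rows that repeat a pose let the fingers close. It gives the time, the measured TCP pose, the force, the opening and the grip force at its end, in the units of the state.
- get_state(): the state, without advancing time (a new reading comes with each control period).
- read_camera(name): name is "side" or "top" or "wrist"; returns a dict with "color" (384x512x3 uint8, red, green, blue), "fovy" (degrees; the focal length in pixels is half the picture's height over the tangent of half this angle, whatever the lens; pixels are square), "cx", "cy" (the principal point, pixels), "world_from_camera" (4x4, takes a point from camera to world coordinates); the wrist camera has in their place "tool_from_camera" (4x4, takes a point from camera to tool coordinates, whose origin is the TCP and whose axes are the flange's). Camera axes: x right, y down, z forward; pixel columns grow to the right and rows downward; lengths in m; the calibration is good to about 2 mm. A picture is of the moment at which its call begins: read the wrist's pose just before it. There is no depth.
- hand_in(): hands the job in; it is judged then, once.
Trained networks look in a picture, given as the dict that the camera call returned (one of the last four; its "shot" number tells which), for a name from the list of things; names that differ only in an ending like _2 or _b are one class to them, and where a whole thing is asked for, a point or a joint stands for the part that bears it (a point fixed in the world has none). Each returns a list of dicts, best first, with "p" (0 to 1); they miss things now and then, are a little off and sometimes report something else, mostly with a low value. They report only what shows in the picture. A call takes as long as a camera call.
- look_for(target, picture): "point" ([column, row] in pixels, amid what is visible of it).
- tip_of(target, picture): "point" ([column, row] in pixels: a listed point, or the origin of a listed thing).
The state is a dict: "clock": time; "joint_pos": joint angles; "qvel": joint speeds; "tau": joint torques, N m; "tcp_pos": TCP position; "orientation": TCP orientation; "wrist_force": force on the tool from outside, world axes, zero at the start; "ft_torque": the same for the moment, N m; "finger_gap": finger opening in m; "grip_force": force on a finger pad.
Only numpy, scipy, OpenCV 4.12 (cv2) and the standard library are available. Lean on these libraries where they do the work, as an engineer would, in place of code of your own. Each camera call takes 0.05 s, during which the arm holds its last target. There are 200 camera calls.

## Task

Of the two split casting moulds on the bench one is still unlatched: its claw and lever stand up in the air. Swing that claw down so that its lip hooks over the keeper bar, then swing the lever back over centre and fully down flat, so that the two halves are drawn together and stay latched. Leave the mould that is already latched alone.

Things in the scene. Friction and masses are not known exactly. Their poses are not given: they have to be found in the camera images.
- mould: the unlatched split mould: two aluminium blocks in line on a dark bed plate 220 x 92 mm, fixed to the bench; block tops 45 mm above the bench, 84 mm wide. Origin on the bench under the lever's hinge, z up, x along the mould from lever to keeper. Fixed block x = -85 to +25 mm, sliding block from there to +119. Lever hinge axis along y at x = 0, z = 65 mm; latch symmetric about y = 0
- lever (a joint): lever angle, rad: 0 = flat down, pointing to -x, latched (hard stop), its top face then 68 mm above the bench; 1.68 to 1.80 at the start, about upright; grows towards the keeper, stop 2.1. Stiff: stays where it is left. With the claw hooked it takes about 6 N at the handle to pass over centre; past it, it holds itself
- claw (a joint): angle of the claw relative to the lever, rad; its elevation above level, pointing to +x, is claw minus lever (0.6 to 0.8 at the start). Pivoted on the lever 24 mm from the hinge. The stiff pivot keeps it in the air above an elevation of about 0.5; pushed lower it falls and stays down by its own weight, also while the lever turns
- half (a joint): gap of the sliding block, m: 0.008 (sprung open) at the start, about 0.003 when latched; a spring of 7 to 9 N pushes the blocks apart
- claw_top (a point): the claw's rounded outer end, upper side, 96 mm from the claw's pivot: press it down here. The claw is a steel plate 41 mm wide, solid for the last 50 mm, with two bosses standing 27 mm high on its side arms, and a lip across its end reaching 12 mm down. Hooked with the lever standing, this point is about 20 mm beyond the keeper bar, 65 mm above the bench
- claw_lip (a point): lower inner edge of the claw's lip, in the middle of its width, which must go down on the far (+x) side of the keeper bar
- keeper (a point): centre of the keeper bar on the sliding block: dark round bar along y, 7 mm thick, 28 mm long, axis 54 mm above the bench, at x = +73 mm of the mould while open. With the lever as it stands at the start the claw's lip, swung down, clears it by 5 mm or more
- lever_end (a point): centre of the roll (10 mm thick, 30 mm long) across the end of the lever's handle, 78 mm from the hinge; the handle is a flat bar 24 mm wide, 5 mm thick. Latched, the roll's top is 71 mm above the bench
- mould_shut: the other mould, of the same shape and size and the same origin and axes, already latched: lever flat down. Nothing above 90 mm. Not to be pressed or pushed

How it is judged:
By the outcome, as a careful person would: the job done as asked, in the order asked, and still so for the second after the job is handed in, with the robot touching nothing.
It also fails if it takes over 48 s, if anything falls off the work surface, if the arm or the gripper's body presses on something with over 40 N, if the wrist force passes 120 N, or if a joint passes its speed limit or range.

## Working session

There is one attempt and no reset: what is moved stays moved. The work goes in short steps, Python scripts to look and compute and a tool call to move; the robot and the scene stay as the last step left them, time stands still between calls to the robot, and variables do not carry over. Pictures are saved under pics/ and viewed, at most 10 in all, crops included, and the job is handed in when it is done.

Besides the shell and the picture viewer there is one more tool, called by a JSON object that holds its "api" and its "payload". jog_arm: Moves the arm, as the interface text tells. Its arguments: {"type":"object","properties":{"moves":{"type":"array","items":{"type":"object","properties":{"fingers":{"type":"number"},"slide":{"type":"array","items":{"type":"number"}},"angular":{"type":"array","items":{"type":"number"}}}}},"squeeze":{"type":"number"}},"required":["moves"]}

```bash
mkdir -p pics
cat > h.py <<'E'
from workcell import *
import numpy as np, cv2
from scipy.spatial.transform import Rotation as R
def cam(name):
    s=get_state(); p=read_camera(name)
    if name=="wrist":
        q=s["orientation"]; T=np.eye(4); T[:3,:3]=R.from_quat([q[1],q[2],q[3],q[0]]).as_matrix(); T[:3,3]=s["tcp_pos"]
        p["W"]=T@p["tool_from_camera"]
    else: p["W"]=p["world_from_camera"]
    return p
def f(p): return p["color"].shape[0]/2/np.tan(np.radians(p["fovy"])/2)
def ray(p,uv):
    d=np.array([(uv[0]-p["cx"])/f(p),(uv[1]-p["cy"])/f(p),1]); return p["W"][:3,3],p["W"][:3,:3]@d
def atz(p,uv,z):
    o,d=ray(p,uv); return o+d*(z-o[2])/d[2]
def tri(pairs):
    A=0;b=0
    for p,uv in pairs:
        o,d=ray(p,uv); d=d/np.linalg.norm(d); M=np.eye(3)-np.outer(d,d); A=A+M; b=b+M@o
    return np.linalg.solve(A,b)
def proj(p,X):
    c=np.linalg.inv(p["W"])@np.r_[X,1]; return [p["cx"]+f(p)*c[0]/c[2],p["cy"]+f(p)*c[1]/c[2]]
E
cat > a.py <<'E'
from h import *
np.set_printoptions(precision=4,suppress=True)
P={n:cam(n) for n in("side","top")}
for n,p in P.items():
    cv2.imwrite(f"pics/{n}0.png",p["color"][:,:,::-1]); print(n,p["W"][:3,3],p["W"][:3,2])
for t in("mould","mould_shut","claw_top","claw_lip","keeper","lever_end"):
    for n,p in P.items():
        print(t,n,[(np.round(r["point"]),round(r["p"],2),atz(p,r["point"],{"keeper":.054}.get(t,0))[:2]) for r in tip_of(t,p)[:3]])
s=get_state(); print(s["tcp_pos"],s["orientation"],s["clock"])
E
python3 a.py
```

```text
side [ 0.3003 -0.99    0.4568] [ 0.2663  0.8396 -0.4735]
top [ 0.3711 -0.2666  0.8948] [ 0.168  -0.0118 -0.9857]
mould side [(array([227., 198.]), 0.73, array([ 0.4881, -0.248 ]))]
mould top [(array([243., 209.]), 0.81, array([ 0.4895, -0.2419]))]
mould_shut side [(array([222., 236.]), 0.95, array([ 0.4483, -0.3694]))]
mould_shut top [(array([292., 225.]), 0.84, array([ 0.4494, -0.3612]))]
claw_top side [(array([267., 126.]), 0.7, array([0.6905, 0.098 ])), (array([226., 196.]), 0.17, array([ 0.4886, -0.2405]))]
claw_top top [(array([248., 167.]), 0.57, array([ 0.5934, -0.253 ]))]
claw_lip side [(array([270., 131.]), 0.67, array([0.6879, 0.0614])), (array([232., 130.]), 0.61, array([0.5918, 0.0946]))]
claw_lip top [(array([246., 164.]), 0.8, array([ 0.6023, -0.2493]))]
keeper side [(array([264., 173.]), 0.82, array([ 0.5602, -0.2622]))]
keeper top [(array([249., 176.]), 0.77, array([ 0.5576, -0.2583]))]
lever_end side [(array([231., 131.]), 0.9, array([0.5857, 0.0874]))]
lever_end top [(array([245., 191.]), 0.67, array([ 0.5341, -0.2473]))]
[ 0.2067 -0.5366  0.2156] [0.0001 0.9831 0.1828 0.    ] 0.7
```

Run:
```python
import cv2
a=cv2.imread("pics/side0.png");b=cv2.imread("pics/top0.png")
c=cv2.resize(a[90:290,130:350],None,fx=1.8*1,fy=1.8);d=cv2.resize(b[110:310,180:400],None,fx=1.8,fy=1.8)
import numpy as np
cv2.imwrite("pics/c0.png",np.hstack([c,d]))
```

```text
(no output)
```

View pics/c0.png

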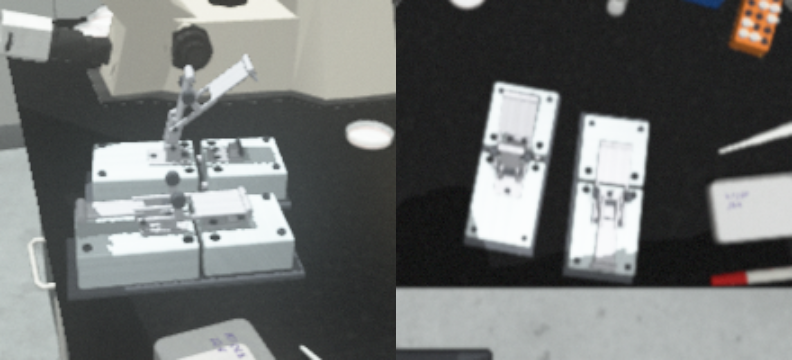

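View pics/top0.png

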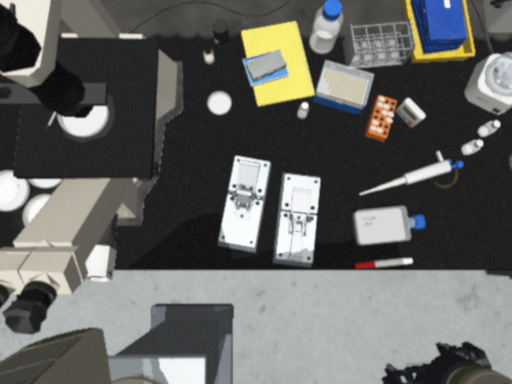

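```bash
cat > b.py <<'E'
from h import *
np.set_printoptions(precision=4,suppress=True)
P=[cam("side"),cam("top")]
for t in("mould","keeper","claw_top","claw_lip","lever_end"):
    q=[(p,tip_of(t,p)[0]["point"]) for p in P]; X=tri(q); print(t,X,[np.round(np.subtract(proj(p,X),u),1) for p,u in q])
E
python3 b.py
```

```text
mould [ 0.4934 -0.24   -0.0001] [array([-0.1,  0. ]), array([ 0. , -0.1])]
keeper [ 0.5556 -0.2588  0.0588] [array([-0.,  0.]), array([ 0., -0.])]
claw_top [ 0.5605 -0.2549  0.1493] [array([-1. ,  0.2]), array([ 0.2, -0.9])]
claw_lip [ 0.5668 -0.2627  0.1409] [array([-0.9,  0.2]), array([ 0.2, -0.8])]
lever_end [ 0.5038 -0.2432  0.1357] [array([ 3.2, -0.6]), array([-0.5,  2.8])]
```

The images show the open mould as the left one in the top view, with its origin near pixel (243,209) and its keeper near (249,176). I'll refine its yaw from the block outline.

```bash
cat > c.py <<'E'
from h import *
np.set_printoptions(precision=4,suppress=True)
p=cam("top"); g=cv2.cvtColor(p["color"],cv2.COLOR_RGB2GRAY)
m=(g>120).astype(np.uint8)*255
m[:150]=0;m[260:]=0;m[:,:205]=0;m[:,330:]=0
m=cv2.morphologyEx(m,cv2.MORPH_CLOSE,np.ones((7,7)))
n,l,st,ce=cv2.connectedComponentsWithStats(m)
for i in range(1,n):
    if st[i,4]<1000: continue
    ys,xs=np.nonzero(l==i)
    W=np.array([atz(p,(x,y),.045)[:2] for x,y in zip(xs,ys)])*1000
    r=cv2.minAreaRect(W.astype(np.float32)); print(st[i],r)
    c=cv2.boxPoints(r); print(c)
s=get_state(); print(s["orientation"],s["joint_pos"])
E
python3 c.py
```

```text
[ 219  156   52   95 3369] ((499.6468505859375, -246.44139099121094), (87.10689544677734, 213.35430908203125), 79.6964340209961)
[[ 386.8998 -270.2119]
 [ 596.8136 -308.3731]
 [ 612.3939 -222.6709]
 [ 402.4801 -184.5096]]
[ 276  173   45   87 3194] ((464.9937744140625, -369.9923095703125), (86.94567108154297, 200.00233459472656), 83.04493713378906)
[[ 360.4643 -401.036 ]
 [ 558.9949 -425.2545]
 [ 569.5233 -338.9486]
 [ 370.9926 -314.7302]]
[ 0.      0.9831  0.1829 -0.    ] [-1.3426  0.3132  0.0461  1.3036 -0.      1.4312]
```

{"api": "jog_arm", "payload": {"moves": [{"slide":[0,0,-34],"fingers":1},{"slide":[40,-12,-34],"angular":[0,0,6],"fingers":1},{"slide":[80,-24,-34],"angular":[0,0,12],"fingers":1},{"slide":[120,-36,-34],"angular":[0,0,18],"fingers":1},{"slide":[160,-48,-34],"angular":[0,0,24],"fingers":1},{"slide":[200,-60,-34],"angular":[0,0,30],"fingers":1},{"slide":[240,-72,-34],"angular":[0,0,32],"fingers":1},{"slide":[280,-84,-34],"angular":[0,0,32],"fingers":1},{"slide":[310,-93,-34],"angular":[0,0,32],"fingers":1},{"slide":[310,-93,-34],"angular":[0,0,32],"fingers":1}]}}

```text
schema error: expected keys fingers, slide, angular
```

```bash
cat > d.py <<'E'
from h import *
import sys
np.set_printoptions(precision=4,suppress=True)
P=[cam("side"),cam("top"),cam("wrist")]
cv2.imwrite(f"pics/w{sys.argv[1]}.png",P[2]["color"][:,:,::-1])
cv2.imwrite(f"pics/s{sys.argv[1]}.png",cv2.resize(P[0]["color"][90:240,160:340,::-1],None,fx=4,fy=4,interpolation=cv2.INTER_CUBIC))
for t in("mould","keeper","claw_top","claw_lip","lever_end"):
    q=[]
    for n,p in zip("stw",P):
        r=tip_of(t,p)
        if r: q.append((p,r[0]["point"])); print(t,n,np.round(r[0]["point"]),round(r[0]["p"],2),atz(p,r[0]["point"],{"mould":0,"keeper":.054,"lever_end":.143}.get(t,.065))[:2])
    if len(q)>1:
        X=tri(q); print("   tri",X,[np.round(np.subtract(proj(p,X),u),1) for p,u in q])
s=get_state(); print(s["tcp_pos"],s["orientation"],s["clock"],s["wrist_force"],s["finger_gap"])
E
python3 d.py 1
```

```text
mould s [225. 195.] 0.6 [ 0.4872 -0.2381]
mould t [241. 209.] 0.56 [ 0.4885 -0.2385]
   tri [ 0.4878 -0.2384  0.0002] [array([ 0.3, -0.1]), array([-0. ,  0.3])]
keeper s [262. 172.] 0.92 [ 0.557  -0.2596]
keeper t [248. 176.] 0.91 [ 0.5584 -0.2548]
   tri [ 0.5588 -0.2548  0.0513] [array([ 0.1, -0. ]), array([-0. ,  0.1])]
claw_top s [265. 128.] 0.87 [ 0.6251 -0.0705]
claw_top t [246. 167.] 0.66 [ 0.578  -0.2517]
   tri [ 0.5595 -0.2533  0.1428] [array([-0.5,  0.1]), array([ 0.1, -0.5])]
claw_lip s [269. 132.] 0.64 [ 0.6267 -0.0966]
claw_lip t [247. 162.] 0.68 [ 0.5905 -0.2521]
   tri [ 0.5709 -0.253   0.1338] [array([ 0.7, -0.2]), array([-0.2,  0.6])]
lever_end s [232. 132.] 0.64 [ 0.4965 -0.2578]
lever_end t [244. 190.] 0.97 [ 0.5085 -0.2481]
   tri [ 0.5043 -0.2472  0.1389] [array([ 2.6, -0.5]), array([-0.4,  2.3])]
[ 0.2068 -0.5366  0.2155] [0.0001 0.9831 0.1829 0.    ] 2.25 [-0.1111 -0.0157 -0.0214] 0.08549996856230298
```

View pics/w1.png

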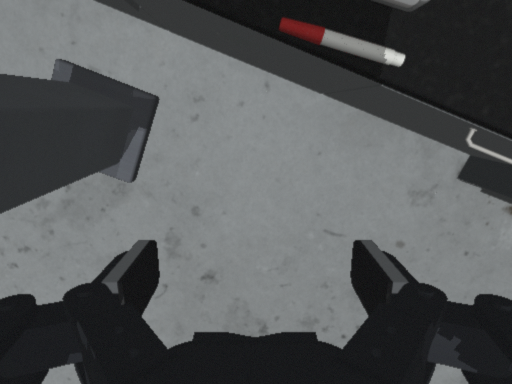

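The move was refused because a row lacked one of its keys. The picture shows only the floor and the bench edge from the start pose, so I'm repeating the move with full rows.

{"api": "jog_arm", "payload": {"moves": [{"slide":[0,0,-34],"angular":[0,0,0],"fingers":1},{"slide":[40,-12,-34],"angular":[0,0,6],"fingers":1},{"slide":[80,-24,-34],"angular":[0,0,12],"fingers":1},{"slide":[120,-36,-34],"angular":[0,0,18],"fingers":1},{"slide":[160,-48,-34],"angular":[0,0,24],"fingers":1},{"slide":[200,-60,-34],"angular":[0,0,30],"fingers":1},{"slide":[240,-72,-34],"angular":[0,0,32],"fingers":1},{"slide":[280,-84,-34],"angular":[0,0,32],"fingers":1},{"slide":[310,-93,-34],"angular":[0,0,32],"fingers":1},{"slide":[310,-93,-34],"angular":[0,0,32],"fingers":1}]}}

```text
clock: 3.08
tcp_pos: [0.4666, -0.3344, 0.2494]
orientation: [-0.001, 0.996, -0.092, 0.001]
wrist_force: [-0.6, -0.0, 1.0]
finger_gap: 0.0002
grip_force: 0.0
```

```bash
python3 d.py 2
```

```text
mould s [226. 195.] 0.88 [ 0.4894 -0.2382]
mould w [179. 153.] 0.92 [ 0.488  -0.2438]
   tri [ 0.4881 -0.2447  0.0038] [array([0.2, 0. ]), array([-0. ,  0.2])]
keeper w [164.  87.] 0.66 [ 0.5639 -0.26  ]
claw_top s [265. 126.] 0.93 [ 0.6302 -0.0569]
claw_top w [125.  84.] 0.72 [ 0.5727 -0.2246]
   tri [ 0.5612 -0.2547  0.1479] [array([0.5, 0. ]), array([-0.1,  1.2])]
claw_lip s [271. 132.] 0.7 [ 0.6311 -0.0965]
claw_lip w [134.  73.] 0.93 [ 0.5814 -0.2369]
   tri [ 0.5703 -0.2607  0.137 ] [array([0., 0.]), array([-0.,  0.])]
lever_end s [234. 132.] 0.56 [ 0.5001 -0.2573]
lever_end w [141. 154.] 0.71 [ 0.5068 -0.2503]
   tri [ 0.5046 -0.2476  0.1382] [array([1. , 0.2]), array([-0.3,  2.3])]
[ 0.4626 -0.3383  0.2495] [ 0.      0.9955 -0.0952  0.    ] 3.9833 [-0.0754  0.0228  1.2433] -0.00016163976511045263
```

View pics/w2.png

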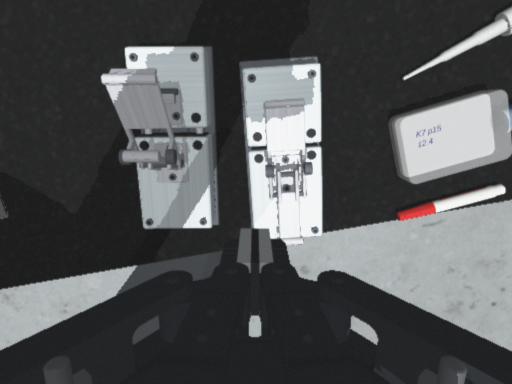

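The wrist view shows the open mould on the left, with block-top screws near (136,58), (194,57), (149,221) and (204,221). The lever roll is near (145,156) and the claw's outer end near (130,76). I'll take the mould's axis from the screws.

Run:
```python
from h import *
p=cam("wrist")
S=[atz(p,u,.045)[:2] for u in((136,58),(194,57),(149,221),(204,221),(196,116),(157,134))]
for x in S: print(np.round(x,4))
d=[S[0]-S[2],S[1]-S[3]]
for e in d: print(np.linalg.norm(e),np.degrees(np.arctan2(e[1],e[0])))
print(np.mean(S[:4],axis=0))
```

```text
[ 0.5979 -0.2377]
[ 0.5872 -0.298 ]
[ 0.4191 -0.201 ]
[ 0.4065 -0.2659]
[ 0.5279 -0.2857]
[ 0.5172 -0.2382]
0.1825927461567982 -11.608375804826993
0.18356168782142912 -10.060883844392684
[ 0.50265629 -0.25063502]
```

{"api": "jog_arm", "payload": {"moves": [{"slide":[28,-32,0],"angular":[0,0,0],"fingers":1},{"slide":[56,-64,0],"angular":[0,0,0],"fingers":1},{"slide":[84,-96,0],"angular":[0,0,0],"fingers":1},{"slide":[84,-96,0],"angular":[0,0,0],"fingers":1},{"slide":[84,-96,35],"angular":[0,0,0],"fingers":1},{"slide":[84,-96,70],"angular":[0,0,0],"fingers":1},{"slide":[84,-96,75],"angular":[0,0,0],"fingers":1},{"slide":[84,-96,80],"angular":[0,0,0],"fingers":1},{"slide":[84,-96,80],"angular":[0,0,0],"fingers":1}]}}

```text
clock: 4.78
tcp_pos: [0.563, -0.2601, 0.1695]
orientation: [-0.0, 0.995, -0.095, -0.0]
wrist_force: [0.1, 0.6, 0.2]
finger_gap: -0.0002
grip_force: 0.0
```

```bash
python3 d.py 3
```

```text
mould s [228. 195.] 0.8 [ 0.4928 -0.2396]
mould t [245. 208.] 0.92 [ 0.4914 -0.2475]
   tri [ 0.4907 -0.2476  0.0049] [array([ 0., -0.]), array([-0.,  0.])]
keeper s [263. 170.] 0.69 [ 0.5617 -0.2498]
keeper w [254. 186.] 0.8 [ 0.5612 -0.2605]
   tri [ 0.5603 -0.2598  0.0584] [array([1. , 0.3]), array([-0.6,  2.3])]
claw_top s [262. 124.] 0.63 [ 0.6283 -0.0432]
claw_top t [250. 164.] 0.89 [ 0.5851 -0.2588]
claw_top w [252. 226.] 0.81 [ 0.5281 -0.2526]
   tri [ 0.5592 -0.2588  0.1534] [array([2.8, 0.2]), array([-0.4,  1.5]), array([-0.8,  4. ])]
claw_lip s [272. 132.] 0.72 [ 0.6353 -0.0963]
claw_lip t [250. 162.] 0.97 [ 0.5903 -0.2586]
claw_lip w [251. 202.] 0.59 [ 0.5506 -0.2556]
   tri [ 0.5723 -0.2602  0.1369] [array([-0.8,  0. ]), array([ 0.4, -0.5]), array([-0.9, -0.6])]
lever_end s [235. 131.] 0.84 [ 0.5033 -0.2531]
lever_end t [243. 192.] 0.75 [ 0.5053 -0.2455]
   tri [ 0.5057 -0.2453  0.1397] [array([ 0.1, -0. ]), array([-0. ,  0.1])]
[ 0.5632 -0.26    0.1694] [-0.      0.9955 -0.0952 -0.0001] 5.6833 [-0.4798  0.3293  0.5369] 0.00013018920074061118
```

View pics/s3.png

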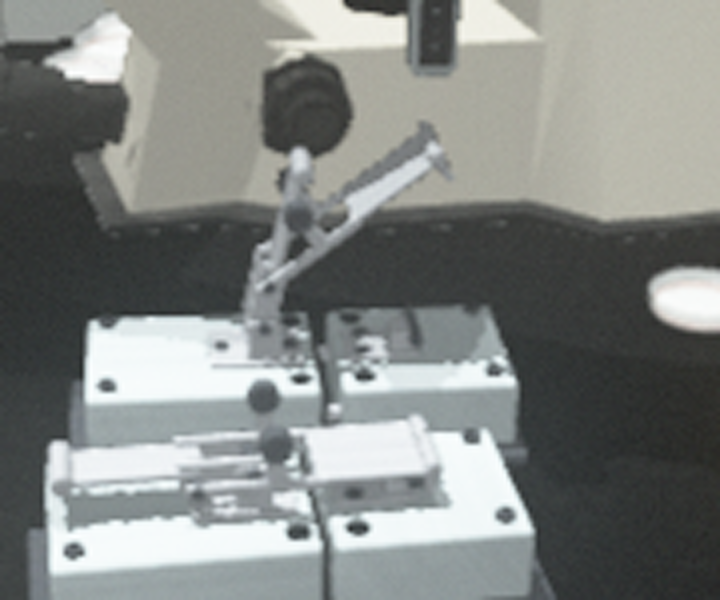

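The closed fingertips (pixel 432,70 in the crop) hang just above the claw's outer end (430,140). Pressing down.

{"api": "jog_arm", "payload": {"moves": [{"slide":[0,0,8],"angular":[0,0,0],"fingers":1},{"slide":[0,0,14],"angular":[0,0,0],"fingers":1},{"slide":[0,0,20],"angular":[0,0,0],"fingers":1},{"slide":[0,0,26],"angular":[0,0,0],"fingers":1},{"slide":[2,0,32],"angular":[0,0,0],"fingers":1},{"slide":[2,0,38],"angular":[0,0,0],"fingers":1},{"slide":[3,0,44],"angular":[0,0,0],"fingers":1},{"slide":[4,0,50],"angular":[0,0,0],"fingers":1},{"slide":[4,0,56],"angular":[0,0,0],"fingers":1},{"slide":[4,0,62],"angular":[0,0,0],"fingers":1}]}}

```text
clock: 6.52
tcp_pos: [0.5672, -0.2608, 0.1069]
orientation: [0.0, 0.995, -0.095, 0.0]
wrist_force: [0.6, 0.9, -0.7]
finger_gap: -0.0001
grip_force: 0.0
```

```bash
python3 d.py 4
```

```text
mould s [227. 198.] 0.7 [ 0.4879 -0.248 ]
mould t [242. 209.] 0.56 [ 0.4895 -0.2402]
   tri [ 0.49   -0.2401 -0.0049] [array([ 0., -0.]), array([-0.,  0.])]
keeper s [265. 172.] 0.85 [ 0.562  -0.2605]
keeper t [248. 178.] 0.82 [ 0.5529 -0.2551]
   tri [ 0.5585 -0.2562  0.0512] [array([-2.5,  0.5]), array([ 0.5, -2.1])]
claw_top s [274. 148.] 0.86 [ 0.6097 -0.1798]
claw_top t [251. 160.] 0.57 [ 0.5931 -0.2611]
claw_top w [254. 188.] 0.71 [ 0.5805 -0.2634]
   tri [ 0.5841 -0.262   0.1017] [array([2.8, 1.1]), array([ 0.3, -0.3]), array([-4.1, 11.6])]
claw_lip s [276. 152.] 0.88 [ 0.6045 -0.2017]
claw_lip t [252. 165.] 0.93 [ 0.5829 -0.2636]
claw_lip w [252. 187.] 0.85 [ 0.5815 -0.2624]
   tri [ 0.5819 -0.2629  0.0917] [array([0.4, 1.7]), array([-0.3, -2.5]), array([ 0.5, 10.9])]
lever_end s [234. 132.] 0.93 [ 0.4997 -0.2567]
lever_end t [244. 192.] 0.98 [ 0.5043 -0.2492]
   tri [ 0.5033 -0.2488  0.1398] [array([ 0.8, -0.1]), array([-0.1,  0.7])]
[ 0.5671 -0.2608  0.1075] [ 0.      0.9955 -0.0952 -0.    ] 7.4167 [-0.0295  0.4848  1.3943] -4.484277413285709e-05
```

View pics/s4.png

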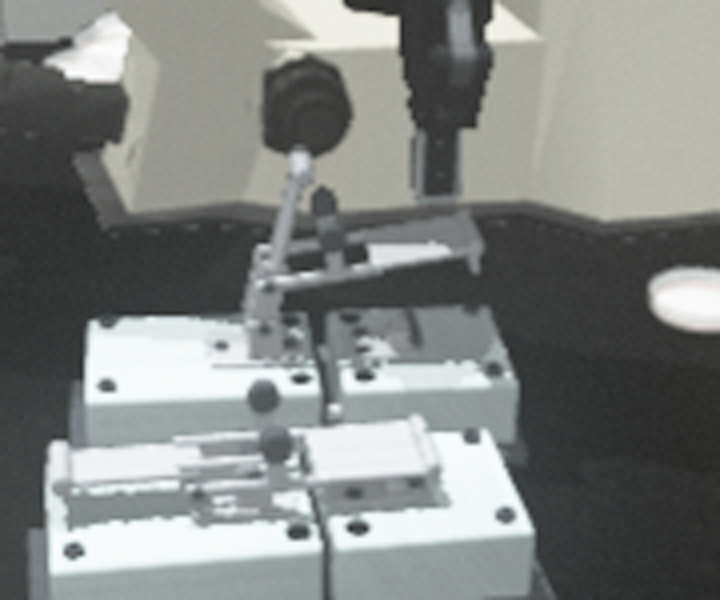

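The claw is pressed down to nearly level and the lever hasn't moved. Continuing down.

{"api": "jog_arm", "payload": {"moves": [{"slide":[0,0,6],"angular":[0,0,0],"fingers":1},{"slide":[0,0,12],"angular":[0,0,0],"fingers":1},{"slide":[0,0,18],"angular":[0,0,0],"fingers":1},{"slide":[0,0,22],"angular":[0,0,0],"fingers":1},{"slide":[0,0,25],"angular":[0,0,0],"fingers":1},{"slide":[0,0,27],"angular":[0,0,0],"fingers":1},{"slide":[0,0,27],"angular":[0,0,0],"fingers":1}]}}

```text
clock: 8.0
tcp_pos: [0.5669, -0.2606, 0.0798]
orientation: [-0.0, 0.995, -0.095, -0.0]
wrist_force: [0.4, 0.4, -0.4]
finger_gap: -0.0001
grip_force: 0.0
```

```bash
python3 d.py 5
```

```text
mould s [228. 196.] 0.64 [ 0.4914 -0.2433]
mould t [243. 209.] 0.97 [ 0.488  -0.2434]
   tri [ 0.4896 -0.2437  0.0002] [array([-0.8,  0.1]), array([ 0.1, -0.7])]
keeper s [266. 171.] 0.88 [ 0.5657 -0.2558]
keeper t [246. 176.] 0.79 [ 0.5579 -0.2502]
   tri [ 0.5629 -0.2511  0.0511] [array([-2.2,  0.4]), array([ 0.4, -1.8])]
claw_top s [274. 167.] 0.71 [ 0.5784 -0.2632]
claw_top t [248. 164.] 0.55 [ 0.5846 -0.2556]
claw_top w [255. 201.] 0.6 [ 0.5804 -0.264 ]
   tri [ 0.5815 -0.2597  0.0641] [array([ 0.9, -0.5]), array([1.8, 1.4]), array([-7.8, -0.9])]
claw_lip s [271. 178.] 0.67 [ 0.558  -0.3041]
claw_lip t [248. 169.] 0.79 [ 0.5723 -0.2542]
claw_lip w [256. 200.] 0.86 [ 0.5805 -0.2649]
   tri [ 0.5754 -0.259   0.0406] [array([ 0.2, -0.6]), array([2.2, 1.2]), array([-7.7, -1.9])]
lever_end s [236. 130.] 0.69 [ 0.5056 -0.2488]
lever_end t [243. 194.] 0.89 [ 0.5012 -0.2463]
   tri [ 0.5037 -0.2468  0.142 ] [array([-1.3,  0.2]), array([ 0.2, -1.1])]
[ 0.5672 -0.2608  0.0805] [ 0.      0.9955 -0.0952  0.    ] 8.9 [0.0275 0.3532 0.3168] 0.000184856276867356
```

View pics/s5.png

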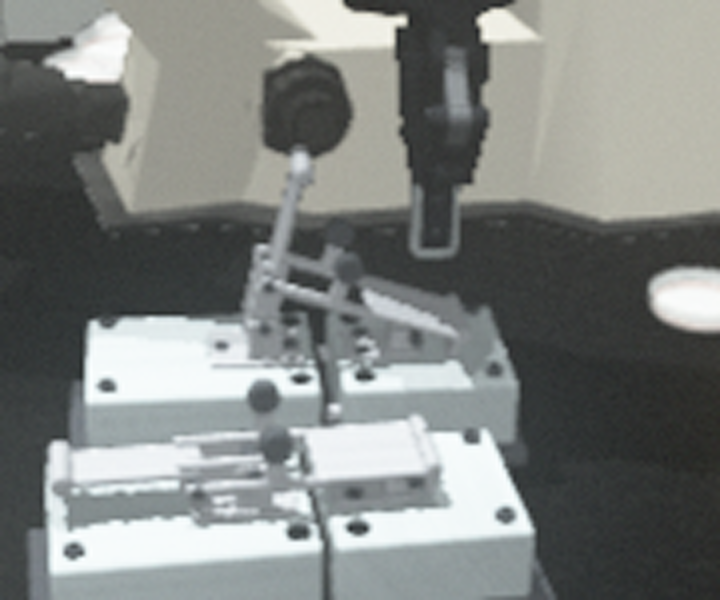

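The claw has dropped, and its lip is beyond the keeper (claw_top near z = 64 mm, x ≈ 93 mm in the mould frame), so it is hooked. Next I rise, approach the lever from the keeper side and begin pushing.

{"api": "jog_arm", "payload": {"moves": [{"slide":[0,0,-30],"angular":[0,0,0],"fingers":1},{"slide":[0,0,-60],"angular":[0,0,0],"fingers":1},{"slide":[0,0,-60],"angular":[0,0,0],"fingers":1},{"slide":[-25,0,-60],"angular":[0,0,0],"fingers":1},{"slide":[-45,0,-60],"angular":[0,0,0],"fingers":1},{"slide":[-55,0,-60],"angular":[0,0,0],"fingers":1},{"slide":[-62,0,-60],"angular":[0,0,0],"fingers":1},{"slide":[-68,0,-60],"angular":[0,0,0],"fingers":1},{"slide":[-73,0,-60],"angular":[0,0,0],"fingers":1},{"slide":[-78,0,-60],"angular":[0,0,0],"fingers":1}]}}

```text
clock: 9.73
tcp_pos: [0.4907, -0.2461, 0.1405]
orientation: [0.0, 0.995, -0.095, 0.0]
wrist_force: [0.5, 1.1, 1.1]
finger_gap: 0.0002
grip_force: 0.0
```

```bash
python3 d.py 6 | grep -v mould
```

```text
tri [ 0.4879 -0.2442 -0.0001] [array([0.4, 0.2]), array([ 0.5, -0.2]), array([-1.5,  1.6])]
keeper s [263. 171.] 0.6 [ 0.5591 -0.2545]
claw_top s [273. 166.] 0.86 [ 0.5768 -0.2619]
claw_top w [255.  66.] 0.96 [ 0.5801 -0.2643]
   tri [ 0.5781 -0.2637  0.0659] [array([ 1. , -0.1]), array([-0.3,  3. ])]
claw_lip s [268. 176.] 0.59 [ 0.5555 -0.2977]
claw_lip w [254.  81.] 0.56 [ 0.5708 -0.2615]
   tri [ 0.5707 -0.2612  0.0442] [array([ 0.8, -0. ]), array([-0.3,  2.2])]
lever_end s [236. 130.] 0.63 [ 0.5057 -0.2498]
lever_end w [255. 206.] 0.82 [ 0.5059 -0.2498]
   tri [ 0.5058 -0.2497  0.1429] [array([0., 0.]), array([-0. ,  0.2])]
[ 0.4906 -0.246   0.1405] [ 0.      0.9955 -0.0952  0.    ] 10.6333 [-0.433 -0.938  0.188] 0.00022376949320050476
```

View pics/s6.png

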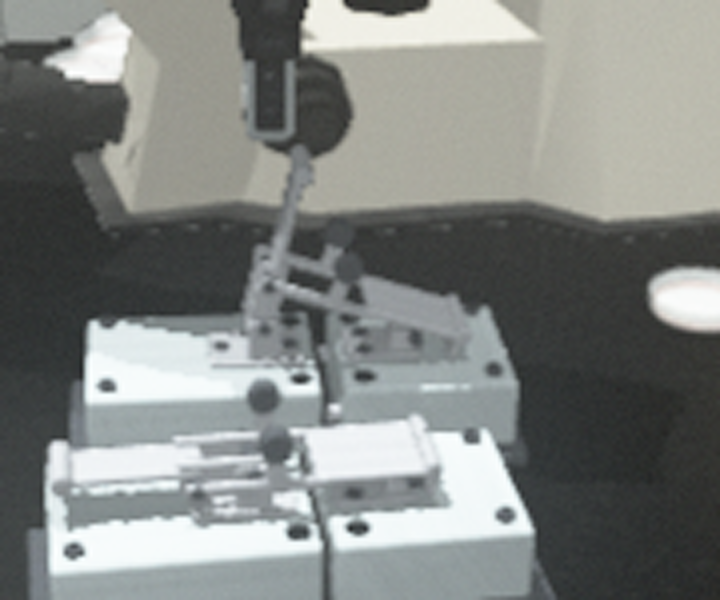

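The fingertips (crop 270,135) have passed over the roll (300,150) without touching it, so the tip is higher than I assumed. I'll check by projection.

Run:
```python
from h import *
s=get_state(); print([k for k in s], {k:v for k,v in globals().items() if 'tip' in k})
p=cam("side"); x,y,z=s["tcp_pos"]
for dz in(0,-.011,.01,.02): print(dz,proj(p,[x,y,z+dz]))
t=cam("top"); print(proj(t,[x,y,z]), [ (r["point"],r["p"]) for r in tip_of("lever_end",t)])
for n,q in(("side",p),):
    print(proj(q,[.503,-.2475,.143]))
cv2.imwrite("pics/w7.png",cv2.resize(p["color"][95:175,190:290,::-1],None,fx=7,fy=7,interpolation=cv2.INTER_CUBIC))
```

```text
['clock', 'joint_pos', 'qvel', 'tau', 'tcp_pos', 'orientation', 'wrist_force', 'ft_torque', 'grip_force', 'finger_gap'] {'tip_of': <function make.<locals>.keyed.<locals>.call at 0x7f70b90e4cc0>, 'tips_ahead': 0.011}
0 [np.float64(227.438424299055), np.float64(131.57113646453365)]
-0.011 [np.float64(227.46431748211782), np.float64(137.08258981174902)]
0.01 [np.float64(227.41459973878577), np.float64(126.49999661574745)]
0.02 [np.float64(227.39049857168138), np.float64(121.36998004779078)]
[np.float64(242.94434541899065), np.float64(199.2740604061803)] []
[np.float64(234.15275019200814), np.float64(129.98159066686028)]
```

View pics/w6.png

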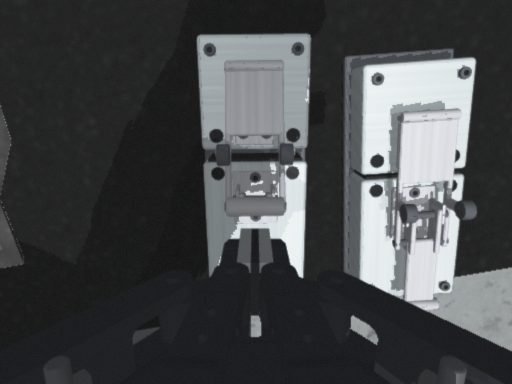

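By projection the fingertips really end about 13 mm above the TCP height I expected (side row 124, versus 131.6 for the TCP). I'll use tip z ≈ TCP + 0.013. Next I back off, lower and push again.

{"api": "jog_arm", "payload": {"moves": [{"slide":[20,0,0],"angular":[0,0,0],"fingers":1},{"slide":[38,0,0],"angular":[0,0,0],"fingers":1},{"slide":[38,0,0],"angular":[0,0,0],"fingers":1},{"slide":[38,0,12],"angular":[0,0,0],"fingers":1},{"slide":[38,0,22],"angular":[0,0,0],"fingers":1},{"slide":[32,0,22],"angular":[0,0,0],"fingers":1},{"slide":[24,0,22],"angular":[0,0,0],"fingers":1},{"slide":[16,0,22],"angular":[0,0,0],"fingers":1},{"slide":[8,0,22],"angular":[0,0,0],"fingers":1},{"slide":[2,0,22],"angular":[0,0,0],"fingers":1}]}}

```text
clock: 11.62
tcp_pos: [0.4919, -0.2461, 0.1194]
orientation: [0.0, 0.995, -0.095, 0.001]
wrist_force: [3.9, -0.4, -1.6]
finger_gap: -0.0001
grip_force: 1.7
```

```bash
python3 d.py 8 | grep -v mould
```

```text
tri [ 0.4727 -0.3052  0.0387] [array([-3.6, -0.6]), array([-24.5, -12.4]), array([78.9, 15.1])]
keeper s [226. 196.] 0.61 [ 0.4658 -0.3293]
claw_top s [267. 170.] 0.8 [ 0.5627 -0.2718]
claw_top w [253.  80.] 0.72 [ 0.5704 -0.2613]
   tri [ 0.5689 -0.2608  0.0588] [array([ 1.1, -0. ]), array([-0.4,  3.3])]
claw_lip s [267. 176.] 0.74 [ 0.5535 -0.2955]
claw_lip w [255.  90.] 0.95 [ 0.5643 -0.2613]
   tri [ 0.5654 -0.2616  0.0459] [array([-0.2,  0. ]), array([ 0.1, -0.7])]
lever_end s [218. 132.] 0.66 [ 0.4716 -0.2471]
lever_end t [239. 204.] 0.54 [ 0.4796 -0.2375]
   tri [ 0.4771 -0.2368  0.1389] [array([ 1.7, -0.3]), array([-0.3,  1.5])]
[ 0.4926 -0.2463  0.1185] [ 0.      0.9955 -0.0952  0.    ] 12.5167 [ 0.8108  0.2199 -0.9384] -0.0002960937522112555
```

The lever now turns (roll at mould x ≈ -11 mm) and draws the claw in. I'll follow the arc.

{"api": "jog_arm", "payload": {"moves": [{"slide":[-9,0,3.5],"angular":[0,0,0],"fingers":1},{"slide":[-15,0,5],"angular":[0,0,0],"fingers":1},{"slide":[-21,0,8],"angular":[0,0,0],"fingers":1},{"slide":[-27,0,11],"angular":[0,0,0],"fingers":1},{"slide":[-32,0,15],"angular":[0,0,0],"fingers":1},{"slide":[-37,0,19],"angular":[0,0,0],"fingers":1},{"slide":[-42,0,23],"angular":[0,0,0],"fingers":1},{"slide":[-46,0,28],"angular":[0,0,0],"fingers":1},{"slide":[-50,0,33],"angular":[0,0,0],"fingers":1},{"slide":[-53,0,39],"angular":[0,0,0],"fingers":1}]}}

```text
clock: 13.35
tcp_pos: [0.4398, -0.2365, 0.0795]
orientation: [0.001, 0.995, -0.095, -0.0]
wrist_force: [-0.7, -1.6, 4.9]
finger_gap: -0.0
grip_force: 2.2
```

```bash
python3 d.py 9 | grep -v mould
```

```text
tri [ 0.4878 -0.2464  0.002 ] [array([-1.4, -0.1]), array([ 0.4, -3.8])]
keeper s [261. 171.] 0.77 [ 0.5566 -0.2538]
claw_top s [262. 167.] 0.85 [ 0.5565 -0.2592]
claw_lip s [260. 177.] 0.78 [ 0.5407 -0.2958]
claw_lip w [252.   1.] 0.9 [ 0.5511 -0.2568]
   tri [ 0.5554 -0.2574  0.0436] [array([ 0.7, -0.2]), array([0. , 3.2])]
lever_end s [186. 154.] 0.73 [ 0.3997 -0.329 ]
[ 0.4405 -0.2363  0.0795] [ 0.0001  0.9955 -0.0952  0.    ] 14.25 [-0.4252  0.6047 -0.075 ] 0.0002779609222167934
```

{"api": "jog_arm", "payload": {"moves": [{"slide":[-2,0,5],"angular":[0,0,0],"fingers":1},{"slide":[-4,0,10],"angular":[0,0,0],"fingers":1},{"slide":[-5,0,15],"angular":[0,0,0],"fingers":1},{"slide":[-6,0,19],"angular":[0,0,0],"fingers":1},{"slide":[-6,0,22],"angular":[0,0,0],"fingers":1},{"slide":[-6,0,24],"angular":[0,0,0],"fingers":1},{"slide":[-6,0,25],"angular":[0,0,0],"fingers":1}]}}

```text
clock: 14.83
tcp_pos: [0.4341, -0.2351, 0.0539]
orientation: [-0.0, 0.995, -0.095, -0.001]
wrist_force: [-2.0, -1.4, 3.5]
finger_gap: -0.0
grip_force: 1.3
```

```bash
python3 d.py 10 | grep -v mould
```

```text
tri [ 0.4852 -0.2446  0.006 ] [array([1.1, 0.1]), array([-0.3,  3.6])]
keeper s [260. 169.] 0.59 [ 0.5562 -0.247 ]
keeper t [248. 179.] 0.5 [ 0.5517 -0.256 ]
   tri [ 0.5518 -0.2563  0.0589] [array([-0.6,  0.1]), array([ 0.1, -0.5])]
claw_top s [260. 167.] 0.82 [ 0.5522 -0.258 ]
claw_lip s [221. 235.] 0.7 [ 0.4259 -0.456 ]
claw_lip w [256. 126.] 0.57 [ 0.4901 -0.2471]
   tri [ 0.478  -0.2452 -0.0903] [array([1.2, 0.1]), array([-0.2,  2.7])]
lever_end s [182. 166.] 0.63 [ 0.3859 -0.3689]
[ 0.4347 -0.2352  0.0545] [ 0.      0.9955 -0.0952  0.    ] 15.7333 [-0.0578 -0.8868  0.1637] -0.00013146847224111566
```

{"api": "jog_arm", "payload": {"moves": [{"slide":[0,0,2],"angular":[0,0,0],"fingers":1},{"slide":[0,0,4],"angular":[0,0,0],"fingers":1},{"slide":[0,0,5],"angular":[0,0,0],"fingers":1},{"slide":[0,0,5],"angular":[0,0,0],"fingers":1}]}}

```text
clock: 16.07
tcp_pos: [0.4347, -0.2354, 0.0513]
orientation: [0.001, 0.995, -0.095, 0.0]
wrist_force: [-4.8, 3.1, 17.1]
finger_gap: 0.0002
grip_force: 8.7
```

Run:
```python
from h import *
p=cam("side")
for th in(0,.1,.2): print(th,proj(p,[.488-.078*np.cos(th)*.982,-.245+.078*np.cos(th)*.189,.065+.078*np.sin(th)]))
print([tip_of("lever_end",cam("side"))[0]["point"] for _ in range(3)], get_state()["wrist_force"])
```

```text
0 [np.float64(185.2615644086763), np.float64(169.2561636040807)]
0.1 [np.float64(185.26774136615865), np.float64(165.5990640754973)]
0.2 [np.float64(185.6900196340025), np.float64(161.9352382307565)]Traceback (most recent call last):
  File "<stdin>", line 4, in <module>
IndexError: list index out of range
```

Force is up to 17 N. I'll press a little more to confirm the hard stop, then retreat upward and check.

{"api": "jog_arm", "payload": {"moves": [{"slide":[0,0,1],"angular":[0,0,0],"fingers":1},{"slide":[0,0,2],"angular":[0,0,0],"fingers":1},{"slide":[0,0,2],"angular":[0,0,0],"fingers":1}]}}

```text
clock: 16.47
tcp_pos: [0.4348, -0.2355, 0.051]
orientation: [0.001, 0.995, -0.095, 0.001]
wrist_force: [-9.5, 6.2, 31.2]
finger_gap: 0.0001
grip_force: 16.0
```

{"api": "jog_arm", "payload": {"moves": [{"slide":[0,0,-30],"angular":[0,0,0],"fingers":1},{"slide":[0,0,-70],"angular":[0,0,0],"fingers":1},{"slide":[0,0,-110],"angular":[0,0,0],"fingers":1},{"slide":[-30,0,-150],"angular":[0,0,0],"fingers":1},{"slide":[-30,0,-170],"angular":[0,0,0],"fingers":1},{"slide":[-30,0,-170],"angular":[0,0,0],"fingers":1}]}}

```text
clock: 16.97
tcp_pos: [0.4064, -0.231, 0.2233]
orientation: [0.003, 0.995, -0.095, 0.004]
wrist_force: [-0.1, -1.7, -0.0]
finger_gap: -0.0002
grip_force: 0.0
```

```bash
python3 d.py 11 | grep -v mould
```

```text
tri [ 0.4874 -0.2467  0.0078] [array([-0.6,  0. ]), array([ 0. , -1.2])]
keeper s [262. 172.] 0.59 [ 0.5566 -0.2582]
claw_top s [262. 166.] 0.86 [ 0.556  -0.2564]
claw_lip s [262. 177.] 0.89 [ 0.5439 -0.2971]
claw_lip w [254.   5.] 0.63 [ 0.5535 -0.2595]
   tri [ 0.5579 -0.2604  0.0444] [array([ 0.5, -0.1]), array([-0. ,  1.3])]
lever_end s [181. 166.] 0.83 [ 0.3843 -0.3691]
lever_end w [253. 169.] 0.91 [ 0.426  -0.2338]
   tri [ 0.4078 -0.2299  0.0712] [array([2.5, 0.4]), array([-0.2,  4.8])]
[ 0.4052 -0.2295  0.2175] [ 0.0001  0.9955 -0.0952  0.0001] 17.8667 [-0.6737 -0.3444  0.1721] -0.00010563016326810847
```

View pics/s11.png

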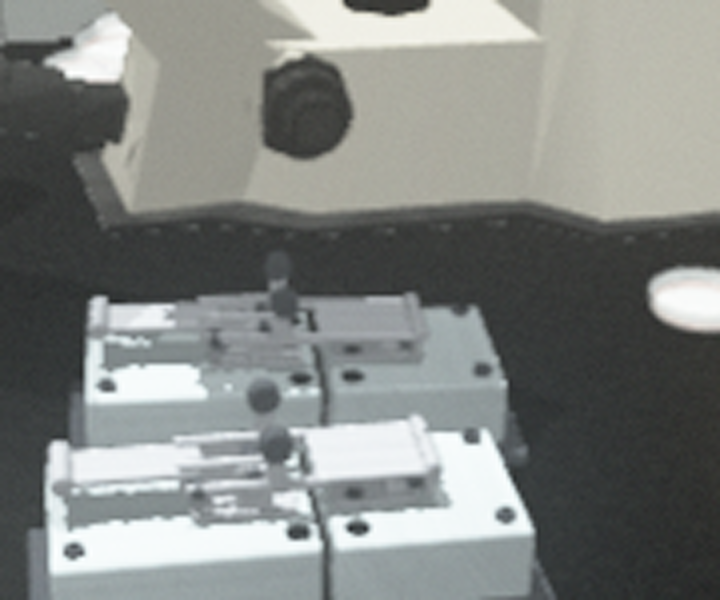

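The picture shows both moulds alike: the lever is flat, with its roll near (97,315), the claw is hooked (415,310), and the gap between the blocks has closed. At 31 N the lever didn't move further, so it was on its stop. The gripper is clear, so I'm handing in.

```bash
python3 -c "
from workcell import *
print(hand_in())"
```

```text
the job is handed in; nothing more can be done
None
```

The open mould is latched and handed in: the claw is hooked over the keeper bar and the lever is flat on its stop, with the halves drawn together; the other mould was not touched.

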